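Mount the row of chokes from the drying rack on the chassis studs

TASK

The four wire-wound chokes on the drying rack are dry: move them to the row of studs on the power-supply chassis, each lowered (not dropped) over the stud whose rubber pad is as wide as the choke, so that it lies flat on that pad. One stud has no pad yet: first put the loose rubber pad over it, flat on the chassis, then the choke of that pad's width on top.

Things in the scene. Friction and masses are not known exactly. Their poses are not given: they have to be found in the camera images.
- choke_39: Ring-core choke wound with copper wire: an upright-axis ring 39 mm in outer diameter, with a 18 mm hole through it, 18 mm high (two bare wire ends stand 6 mm above its top). Loose; at the start it lies flat on the drying rack's tray round one of the dowels, in any of the four places. Origin: centre of its underside, z up along the ring's axis.
- choke_48: Ring-core choke wound with copper wire: an upright-axis ring 48 mm in outer diameter, with a 21 mm hole through it, 22 mm high (two bare wire ends stand 6 mm above its top). Loose; at the start it lies flat on the drying rack's tray round one of the dowels, in any of the four places. Origin: centre of its underside, z up along the ring's axis.
- choke_57: Ring-core choke wound with copper wire: an upright-axis ring 57 mm in outer diameter, with a 23 mm hole through it, 28 mm high (two bare wire ends stand 6 mm above its top). Loose; at the start it lies flat on the drying rack's tray round one of the dowels, in any of the four places. Origin: centre of its underside, z up along the ring's axis.
- choke_66: Ring-core choke wound with copper wire: an upright-axis ring 66 mm in outer diameter, with a 26 mm hole through it, 34 mm high (two bare wire ends stand 6 mm above its top). Loose; at the start it lies flat on the drying rack's tray round one of the dowels, in any of the four places. Origin: centre of its underside, z up along the ring's axis.
- pad_57: Loose black hard-rubber mounting pad: a flat ring 57 mm in diameter, 6 mm thick, with a 20 mm hole; at the start it lies flat on the bench to the right (-y side) of the rack. Origin: centre of its underside.
- stud_39: Upright steel stud, 6 mm thick, 48 mm tall above the chassis top, with a black rubber pad 39 mm in diameter and 6 mm thick already fixed round its foot. Fixed on the chassis, in any of the four places of its row. Origin: on the stud's axis at the chassis top (pad top 6 mm above it, stud tip 48 mm above it). Its y axis runs along the row of studs, its x axis across it.
- stud_48: Upright steel stud, 6 mm thick, 48 mm tall above the chassis top, with a black rubber pad 48 mm in diameter and 6 mm thick already fixed round its foot. Fixed on the chassis, in any of the four places of its row. Origin: on the stud's axis at the chassis top (pad top 6 mm above it, stud tip 48 mm above it). Its y axis runs along the row of studs, its x axis across it.
- stud_66: Upright steel stud, 6 mm thick, 48 mm tall above the chassis top, with a black rubber pad 66 mm in diameter and 6 mm thick already fixed round its foot. Fixed on the chassis, in any of the four places of its row. Origin: on the stud's axis at the chassis top (pad top 6 mm above it, stud tip 48 mm above it). Its y axis runs along the row of studs, its x axis across it.
- stud_bare: Upright steel stud like the others (6 mm thick, 48 mm tall) but with no pad, only bare aluminium round its foot; in any place of the row. Origin and axes as for the others. The chassis: 110 by 450 mm, 30 mm high, beyond the rack as seen by the robot; studs 80 mm apart in one row along its middle; a 64 mm tall heatsink and can capacitors stand on its two ends, over 180 mm from its centre.
- rack: Drying rack: dark steel tray 70 mm (its x) by 340 mm (its y), its floor 12 mm above the bench, with four upright wooden dowels 8 mm thick and 46 mm tall above that floor, 80 mm apart along its y axis. Fixed. Origin: centre of its underside on the bench.
There are look-alikes about, which are no part of the job. Leave any purple look-alike of the choke_48 alone. Several things look just like the pad_57: the one meant starts farthest to the robot's left.

How it is judged:
On the way, in this order (a step that is already met when the one before it is completed fails the run):
1. the loose pad lies flat on the chassis round the bare stud, before a choke is put there (horizontal distance between pad_57 and stud_bare below 0.012 m and z of pad_57 in the frame of stud_bare between -0.003 and 0.003 m and angle between pad_57's own z axis and vertical below 0.08 rad and horizontal distance between choke_57 and stud_bare above 0.03 m), for 0.2 s.
2. the 57 mm choke lies flat on that pad round the same stud (horizontal distance between each of pad_57, choke_57 and stud_bare below 0.012 m and z of pad_57 in the frame of stud_bare between -0.003 and 0.003 m and angle between each of pad_57, choke_57's own z axis and vertical below 0.08 rad and z of choke_57 in the frame of stud_bare between 0.0035 and 0.0085 m), for 0.2 s.
At the end, for the whole second after the job is handed in: Pad flat on the chassis (within 3 mm) round the bare stud, the 57 mm choke on it, the 39, 48 and 66 mm chokes on the pads of their width: undersides 3.5 to 8.5 mm above the chassis, axes within 12 mm of their stud, tilt under 0.08 rad, all at rest (all of step 2 and linear speed of each of pad_57, choke_39, choke_48, choke_57, choke_66 below 0.02 m/s and angular speed of each of pad_57, choke_39, choke_48, choke_57, choke_66 below 0.2 rad/s and horizontal distance between choke_39 and stud_39 below 0.012 m and z of choke_39 in the frame of stud_39 between 0.0035 and 0.0085 m and angle between each of choke_39, choke_48, choke_66's own z axis and vertical below 0.08 rad and horizontal distance between choke_48 and stud_48 below 0.012 m and z of choke_48 in the frame of stud_48 between 0.0035 and 0.0085 m and horizontal distance between choke_66 and stud_66 below 0.012 m and z of choke_66 in the frame of stud_66 between 0.0035 and 0.0085 m); the robot touches nothing.
It fails at once if a choke is let go more than 14 mm above its pad and drops onto it ((horizontal distance between choke_39 and stud_39 below 0.02 m and z of choke_39 in the frame of stud_39 above 0.02 m and contact force between choke_39 and the fingers below 0.1 N) or (horizontal distance between choke_48 and stud_48 below 0.02 m and z of choke_48 in the frame of stud_48 above 0.02 m and contact force between choke_48 and the fingers below 0.1 N) or (horizontal distance between choke_57 and stud_bare below 0.02 m and z of choke_57 in the frame of stud_bare above 0.02 m and contact force between choke_57 and the fingers below 0.1 N) or (horizontal distance between choke_66 and stud_66 below 0.02 m and z of choke_66 in the frame of stud_66 above 0.02 m and contact force between choke_66 and the fingers below 0.1 N)).
It also fails if it takes over 104 s, if anything falls off the work surface, if the arm or the gripper's body presses on something with over 40 N, if the wrist force passes 120 N, or if a joint passes its speed limit or range.

ROBOT

A 7-joint arm with a two-finger parallel gripper is mounted at the origin on the work surface. World frame = base frame: x ahead of the robot, y to its left, z up, the work surface at z = 0. Lengths are in m, angles in rad, forces in N, time in s.
With the tool pointing down it reaches from about 0.35 to 0.9 m from the base axis. Payload 8.1 kg.
Tool frame: the origin (TCP) lies between the finger pads; the fingertips stand ahead of it and the grasp point (between the pads) is the TCP (arm.nose_length is the z of the fingertips in the tool frame, in m); z points along the fingers, y is the line along which they close (so a half turn about z gives the same grasp; the last joint's range is limited). The gripper opens to 92 mm and grips with 3 to 60 N. Pads are 19 mm wide; open, the fingers measure 130 mm over their backs; the gripper's body (75 mm by 190 mm) begins 47 mm behind the grasp point.
Start: joints at [-1.244, 0.434, 0.025, 1.573, -0.012, 1.134, -0.075], TCP at [0.26, 0.568, 0.246] pointing down, gripper open.
Joint ranges: [-2.62, 2.62], [-0.44, 2.09], [-1.27, 1.32], [0.08, 2.57], [-1.32, 4.46], [0.12, 2], [-2.74, 2.74]. Speed limits (rad/s): [2.22, 2.22, 3.01, 3.01, 3.14, 3.14, 3.14].

INTERFACE

Orientations are given as a rotation vector (axis times angle).
In Python, from cell import sensors, optics, arm gives the robot as it stands.
- The arm moves only by the tool arm_command, never from a script. Its argument "deltas" is one flat list of numbers, 7 for each row, row after row: the turn, a rotation vector about the world's x, y, z as a fraction of full scale, then the shift along the world's x, y, z as a fraction of full scale, then the finger opening in mm, from 0 to 91.8. In form: [wx, wy, wz, dx, dy, dz, fingers, wx, wy, wz, dx, dy, dz, fingers, ...]. A call has 1 to 20 rows; each row is the pose to reach, as a shift and turn from the pose commanded when the call began; what a row does not reach only later rows make up. Full scale, the value 1, is 1 m for a shift and 90 degrees for a turn. A row lasts 1/10 s, in which the tool goes at most 50 mm and 8.59 degrees, less where a joint would pass 70% of its speed; a pose out of reach is approached as far as the arm can. A call with a number of a shift or a turn outside -1 to 1 is refused whole. A call with a gripper value outside its range is refused whole. The fingers move at their own pace and stop on an object; "force" is the grip in N (left out, the last holds). Time passes only in rows, so rows that repeat a pose let the fingers close. It gives the time, the measured TCP pose, the force, the opening and the grip force at its end, in the units of the state.
- sensors.observe(): the state, without advancing time (a new reading comes with each control period).
- optics.get_image(name): name is "side" or "top" or "wrist"; returns the picture (400x640x3 uint8, blue, green, red); there is no depth.
- optics.calibration(name): a dict with "camera_matrix" (3x3 intrinsics, pixels), "rvec" (rotation vector, rad) and "tvec" (3), from world to camera coordinates, as OpenCV has them. Camera axes: x right, y down, z forward; pixel columns grow to the right and rows downward; lengths in m; the calibration is good to about 2 mm. The wrist camera is an equidistant fisheye: a pixel r from the principal point sees the ray r / f radians off the axis. A picture is of the moment at which its call begins: read the wrist's pose just before it. calibration takes no time and is no camera call; for the wrist camera it gives the pose at the moment of the call.
- arm.sign_off(): hands the job in; it is judged then, once.
The state is a dict: "clock": time; "joints": joint angles; "dq": joint speeds; "joint_efforts": joint torques, N m; "position": TCP position; "ee_rot": TCP orientation; "force": force on the tool from outside, world axes, zero at the start; "ft_torque": the same for the moment, N m; "width": opening from 0.0 (shut) to 1.0 (fully open); "gripper_force": force on a finger pad.
Only numpy, scipy, OpenCV 4.12 (cv2) and the standard library are available. Lean on these libraries where they do the work, as an engineer would, in place of code of your own. Each camera call takes 0.05 s, during which the arm holds its last target. There are 200 camera calls.

## Working session

There is one attempt and no reset: what is moved stays moved. The work goes in short steps, Python scripts to look and compute and a tool call to move; the robot and the scene stay as the last step left them, time stands still between calls to the robot, and variables do not carry over. Pictures are saved under pics/ and viewed, at most 14 in all, crops included, and the job is handed in when it is done.

Besides the shell and the picture viewer there is one more tool, called after "Call:" as a command line: name --argument value ..., lists and objects as JSON in quotes. arm_command: Moves the arm, as the interface text tells. Its arguments: {"type":"object","properties":{"deltas":{"type":"array","items":{"type":"number"}},"force":{"type":"number"}},"required":["deltas"]}

```bash
ls; mkdir -p pics; python3 - <<'E'
from cell import sensors, optics, arm
import cv2
s=sensors.observe();print(s, arm.nose_length)
for n in("top","side"):
    cv2.imwrite(f"pics/{n}0.png",optics.get_image(n)); c=optics.calibration(n);print(n,c)
E
```

```text
pics
{'clock': 0.0, 'joints': array([-1.24361683,  0.43518096,  0.02498275,  1.57413399, -0.011619  ,
        1.13402634, -0.0751068 ]), 'dq': array([ 0.00166876,  0.00163876, -0.00090225, -0.00101125,  0.00059989,
       -0.00042126, -0.00153408]), 'joint_efforts': array([ 7.61804113e-04, -6.67859459e+01,  9.85073335e-01, -3.14458787e+01,
       -6.06192020e-02,  4.30799474e-02,  1.32711134e-04]), 'position': array([0.26025743, 0.56767246, 0.24495692]), 'ee_rot': array([-6.70010855e-01, -3.06909552e+00,  2.49616031e-03]), 'force': array([-0.85332958, -0.19053123, -0.82235308]), 'ft_torque': array([0.0145606 , 0.02379548, 0.01604558]), 'gripper_force': 0.0, 'width': 0.999156644967262} 0.019
top {'camera_matrix': array([[482.67962349,   0.        , 315.19931186],
       [  0.        , 482.67962349, 197.82982852],
       [  0.        ,   0.        ,   1.        ]]), 'rvec': array([ 2.1483566 , -2.19089822,  0.16407984]), 'tvec': array([-0.0613739 ,  0.50414933,  1.14805244])}
side {'camera_matrix': array([[432.97322792,   0.        , 317.46039532],
       [  0.        , 432.97322792, 202.9978042 ],
       [  0.        ,   0.        ,   1.        ]]), 'rvec': array([ 2.35767467, -0.59913237,  0.22269563]), 'tvec': array([-0.44246519,  0.16341944,  0.67803724])}
```

View pics/top0.png

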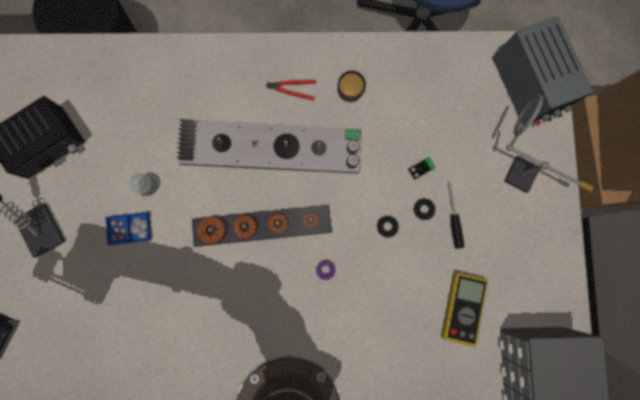

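View pics/side0.png

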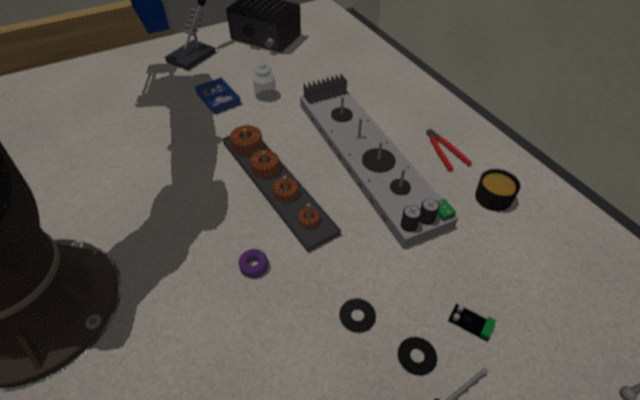

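Top view: the chokes, left to right, are 66 (210,230), 57 (245,226), 48 (278,223) and 39 (310,220). The studs are 48 (221,142), bare (254,143), 66 (287,146) and 39 (319,148). The black rings are at (387,226) and (424,209), and the purple one is a decoy. Since left is +y, pad_57 should be the ring at (387,226). Next I'll measure these and make a confirming crop.

```bash
cat > h.py <<'E'
import numpy as np, cv2
from cell import sensors, optics, arm
def ray(c,uv,fish=False):
    R=cv2.Rodrigues(c["rvec"])[0];K=c["camera_matrix"]
    x=(np.array(uv,float)-K[:2,2])/[K[0,0],K[1,1]]
    if fish:
        t=np.linalg.norm(x); d=np.r_[x/t*np.sin(t),np.cos(t)]
    else: d=np.r_[x,1]
    return -R.T@c["tvec"], R.T@d
def onplane(c,uv,z,fish=False):
    o,d=ray(c,uv,fish); return (o+d*(z-o[2])/d[2])[:2]
E
python3 - <<'E'
from h import *
im=cv2.imread("pics/top0.png");c=optics.calibration("top")
hsv=cv2.cvtColor(im,cv2.COLOR_BGR2HSV);roi=np.zeros(im.shape[:2],np.uint8);roi[110:260,180:440]=1
def blobs(m,z,tag,amin=60):
    m=cv2.morphologyEx((m*roi).astype(np.uint8),cv2.MORPH_CLOSE,np.ones((5,5)))
    for k in cv2.findContours(m,cv2.RETR_EXTERNAL,cv2.CHAIN_APPROX_NONE)[0]:
        if cv2.contourArea(k)<amin: continue
        (u,v),r=cv2.minEnclosingCircle(k);M=cv2.moments(k);uv=(M['m10']/M['m00'],M['m01']/M['m00'])
        p=onplane(c,uv,z);q=onplane(c,(uv[0]+np.sqrt(M['m00']/np.pi),uv[1]),z)
        print(tag,np.round(uv,1),"xy",p.round(4),"diam",round(2*np.linalg.norm(q-p)*1000,1),"circ",round(r,1))
H,S,V=cv2.split(hsv)
blobs((S>110)&((H<18)|(H>172))&(V>50),.035,"choke",40)
roi[180:,:350]=0
blobs(V<60,.036,"blackC"); blobs(V<60,.006,"blackB")
cv2.imwrite("pics/crop1.png",cv2.resize(im[110:250,170:450],None,fx=2.8,fy=2.8,interpolation=cv2.INTER_CUBIC))
print(cv2.Rodrigues(sensors.observe()["ee_rot"])[0].round(3), optics.calibration("wrist"))
E
```

```text
choke [211.1 229.9] xy [0.4294 0.1811] diam 64.5 circ 14.1
choke [244.7 226.3] xy [0.4365 0.1005] diam 55.1 circ 12.0
choke [310.3 220.3] xy [ 0.4479 -0.0582] diam 30.1 circ 6.8
choke [277.5 223.1] xy [0.4426 0.0214] diam 43.8 circ 9.7
blackC [387.3 226.1] xy [ 0.43   -0.2447] diam 46.4 circ 10.1
blackC [424.  208.8] xy [ 0.4707 -0.3366] diam 46.8 circ 10.1
blackC [419.6 168.8] xy [ 0.57   -0.3305] diam 36.1 circ 10.0
blackC [221.5 142.6] xy [0.6435 0.1565] diam 38.5 circ 8.5
blackC [285.9 145.8] xy [ 0.633  -0.0015] diam 56.7 circ 12.1
blackC [185.3 145.1] xy [0.6385 0.2448] diam 44.2 circ 17.0
blackB [387.3 226.1] xy [ 0.4319 -0.25  ] diam 47.6 circ 10.1
blackB [424.  208.8] xy [ 0.4736 -0.3443] diam 48.0 circ 10.1
blackB [419.6 168.8] xy [ 0.5755 -0.338 ] diam 37.1 circ 10.0
blackB [221.5 142.6] xy [0.6509 0.1615] diam 39.5 circ 8.5
blackB [285.9 145.8] xy [ 6.401e-01 -6.000e-04] diam 58.2 circ 12.1
blackB [185.3 145.1] xy [0.6457 0.2521] diam 45.4 circ 17.0
[[-0.909  0.417 -0.001]
 [ 0.417  0.909 -0.001]
 [-0.    -0.001 -1.   ]] {'camera_matrix': array([[309.70691629,   0.        , 320.23668513],
       [  0.        , 309.70691629, 193.90215881],
       [  0.        ,   0.        ,   1.        ]]), 'rvec': array([-2.44070728, -1.56673263, -0.21497254]), 'tvec': array([-0.62409502, -0.03379089,  0.39078642])}
```

View pics/crop1.png

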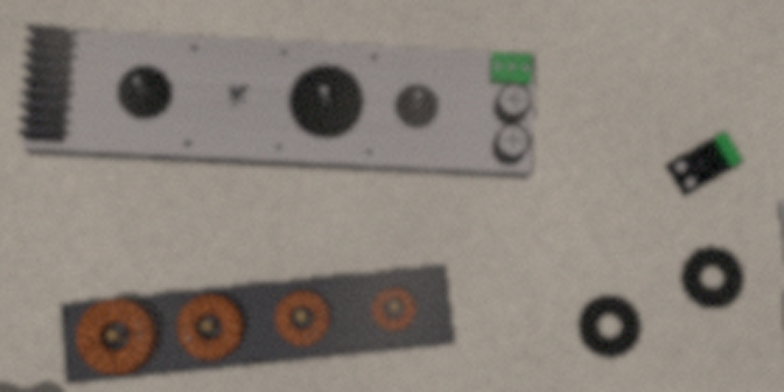

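Confirmed: the leftmost loose black ring, at (387,226), is pad_57, at about (0.432, -0.250). The other ring at (424,209) is further right. Now I'll move over the pad with the fingers closing across the line between the two rings.

Call:
arm_command --deltas '[0, 0, -0.2, 0.2, -0.41, 0, 91, 0, 0, -0.2, 0.2, -0.41, 0, 91, 0, 0, -0.2, 0.2, -0.41, 0, 91, 0, 0, -0.2, 0.2, -0.41, 0, 91, 0, 0, -0.2, 0.2, -0.41, 0, 91, 0, 0, -0.2, 0.2, -0.41, 0, 91, 0, 0, -0.2, 0.2, -0.41, 0, 91, 0, 0, -0.2, 0.2, -0.41, 0, 91, 0, 0, -0.46, 0.172, -0.818, -0.045, 91, 0, 0, -0.46, 0.172, -0.818, -0.045, 91, 0, 0, -0.46, 0.172, -0.818, -0.045, 91, 0, 0, -0.46, 0.172, -0.818, -0.045, 91, 0, 0, -0.46, 0.172, -0.818, -0.045, 91, 0, 0, -0.46, 0.172, -0.818, -0.045, 91, 0, 0, -0.46, 0.172, -0.818, -0.045, 91, 0, 0, -0.46, 0.172, -0.818, -0.045, 91, 0, 0, -0.46, 0.172, -0.818, -0.045, 91, 0, 0, -0.46, 0.172, -0.818, -0.045, 91, 0, 0, -0.46, 0.172, -0.818, -0.045, 91, 0, 0, -0.46, 0.172, -0.818, -0.045, 91]' --force 20

```text
clock: 2.1
position: [0.4324, -0.2487, 0.2004]
ee_rot: [-1.711, -2.634, -0.001]
force: [-0.2, 1.3, -0.1]
width: 0.993
gripper_force: 0.0
```

```bash
cat >> h.py <<'E'
def wrist(name):
    s=sensors.observe();c=optics.calibration("wrist");im=optics.get_image("wrist");cv2.imwrite(f"pics/{name}.png",im)
    R=cv2.Rodrigues(s["ee_rot"])[0]
    print("t",s["clock"],"tcp",s["position"].round(4),"yaw tool y",np.degrees(np.arctan2(R[1,1],R[0,1])).round(2),"tilt",(R[:2,2]).round(4),"cam",(-cv2.Rodrigues(c["rvec"])[0].T@c["tvec"]).round(3))
    return s,c,im
E
python3 -c "
from h import *
wrist('w1')"
```

```text
t 2.1 tcp [ 0.4324 -0.2487  0.2004] yaw tool y 24.0 tilt [-0.0008  0.0009] cam [ 0.402 -0.181  0.339]
```

View pics/w1.png

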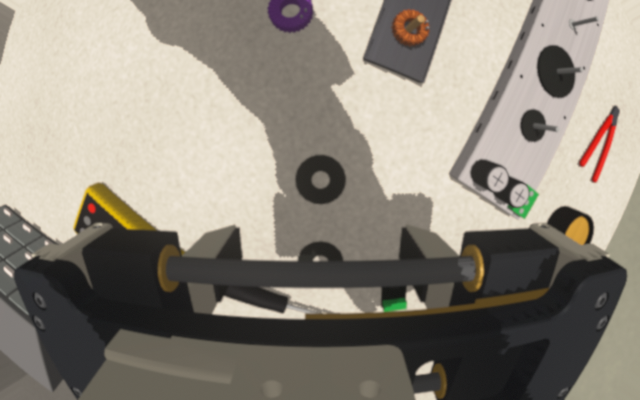

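The wrist view shows the near black ring, pad_57, at (320,180), the other ring behind it at (320,258), and the purple decoy at (290,12). I'll measure the near ring and, in the same view, the choke_39 and the studs.

```bash
cat >> h.py <<'E'
def circ_world(c,m,z,fish=True):
    """contours of mask -> outline cast on plane z -> circle fit"""
    for k in cv2.findContours(m.astype(np.uint8),cv2.RETR_EXTERNAL,cv2.CHAIN_APPROX_NONE)[0]:
        if cv2.contourArea(k)<100: continue
        P=np.array([onplane(c,q,z,fish) for q in k[:,0]])
        h=cv2.convexHull(P.astype(np.float32))[:,0].astype(float)
        A=np.c_[2*P,np.ones(len(P))];s=np.linalg.lstsq(A,(P**2).sum(1),rcond=None)[0]
        r=np.sqrt(s[2]+s[:2]@s[:2])
        print("px",k[:,0].mean(0).round(),"xy",s[:2].round(4),"diam mm",(2000*r).round(1),"rms mm",(1000*np.std(np.linalg.norm(P-s[:2],axis=1))).round(1))
E
python3 -c "
from h import *
c=optics.calibration('wrist');im=cv2.imread('pics/w1.png');V=im.max(2)
m=(V<62);m[:,:290]=0;m[:,360:]=0;m[:150]=0;m[215:]=0
print('pad');circ_world(c,m,.006)
m=(V<70);m[:,:505]=0;m[:,590:]=0;m[:40]=0;m[150:]=0
print('studs');circ_world(c,m,.036)
h=cv2.cvtColor(im,cv2.COLOR_BGR2HSV);m=(h[...,1]>110)&(h[...,0]<18);m[60:]=0;m[:,:380]=0;m[:,440:]=0
print('ch39');circ_world(c,cv2.morphologyEx(m.astype(np.uint8),cv2.MORPH_CLOSE,np.ones((5,5))),.027)
"
```

```text
pad
px [320. 179.] xy [ 0.4337 -0.2518] diam mm 52.7 rms mm 0.3
studs
px [533. 125.] xy [ 0.6264 -0.0845] diam mm 32.0 rms mm 4.8
px [557.  71.] xy [ 0.6311 -0.0059] diam mm 57.7 rms mm 7.9
ch39
px [410.  27.] xy [ 0.45   -0.0615] diam mm 38.9 rms mm 0.8
```

Call:
arm_command --deltas '[0, 0, 0, 0.0015, -0.0015, -0.05, 91, 0, 0, 0, 0.0015, -0.0015, -0.1, 91, 0, 0, 0, 0.0015, -0.0015, -0.14, 91, 0, 0, 0, 0.0015, -0.0015, -0.165, 91, 0, 0, 0, 0.0015, -0.0015, -0.18, 91, 0, 0, 0, 0.0015, -0.0015, -0.18, 91, 0, 0, 0, 0.0015, -0.0015, -0.18, 40, 0, 0, 0, 0.0015, -0.0015, -0.18, 40, 0, 0, 0, 0.0015, -0.0015, -0.18, 40, 0, 0, 0, 0.0015, -0.0015, -0.18, 40, 0, 0, 0, 0.0015, -0.0015, -0.18, 40, 0, 0, 0, 0.0015, -0.0015, -0.18, 40]' --force 20

```text
clock: 3.35
position: [0.4341, -0.2511, 0.0209]
ee_rot: [1.711, 2.634, 0.001]
force: [0.1, 1.2, 1.8]
width: 0.609
gripper_force: 20.0
```

Call:
arm_command --deltas '[0, 0, 0, 0, 0, 0.05, 40, 0, 0, 0, 0, 0, 0.1, 40, 0, 0, 0, 0, 0, 0.15, 40, 0, 0, -0.309, 0.2045, 0.329, 0.179, 40, 0, 0, -0.309, 0.2045, 0.329, 0.179, 40, 0, 0, -0.309, 0.2045, 0.329, 0.179, 40, 0, 0, -0.309, 0.2045, 0.329, 0.179, 40, 0, 0, -0.309, 0.2045, 0.329, 0.179, 40, 0, 0, -0.309, 0.2045, 0.329, 0.179, 40, 0, 0, -0.309, 0.2045, 0.329, 0.179, 40, 0, 0, -0.309, 0.2045, 0.329, 0.179, 40, 0, 0, -0.309, 0.2045, 0.329, 0.179, 40, 0, 0, -0.309, 0.2045, 0.329, 0.179, 40, 0, 0, -0.309, 0.2045, 0.329, 0.179, 40]'

```text
clock: 4.75
position: [0.6378, 0.0759, 0.1996]
ee_rot: [2.297, 2.143, -0.002]
force: [-0.1, -0.3, -0.0]
width: 0.611
gripper_force: 20.0
```

```bash
python3 -c "
from h import *
wrist('w2')"
```

```text
t 4.75 tcp [0.6378 0.0759 0.1996] yaw tool y -3.95 tilt [-0.0007 -0.001 ] cam [0.643 0.15  0.338]
```

View pics/w2.png

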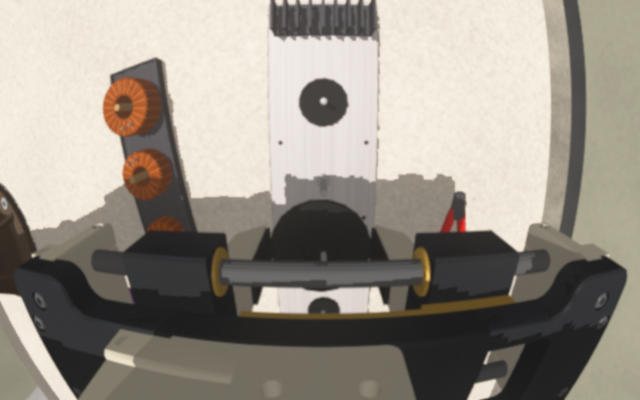

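The wrist view shows stud_48 with its tip at (323,101), the held pad at (323,240), and the bare stud just above it at about (323,185). I'll measure these, plus the 66 and 57 chokes at (131,106) and (147,174).

```bash
python3 -c "
from h import *
c=optics.calibration('wrist');im=cv2.imread('pics/w2.png');V=im.max(2)
m=(V<85);m[:70]=0;m[135:]=0;m[:,:290]=0;m[:,360:]=0
circ_world(c,m,.036)
print('tip48',onplane(c,(323.5,101),.078,True))
h=cv2.cvtColor(im,cv2.COLOR_BGR2HSV);m=((h[...,1]>100)&(h[...,0]<18)).astype(np.uint8);m[205:]=0;m[:70]=0;m[:,200:]=0;m[:,:95]=0
m=cv2.morphologyEx(m,cv2.MORPH_CLOSE,np.ones((7,7)))
for z in(.046,.04):circ_world(c,m,z)
R=cv2.Rodrigues(c['rvec'])[0]
def proj(p):
    q=R@p+c['tvec'];t=np.arctan2(np.hypot(q[0],q[1]),q[2]);return (309.7*t*q[:2]/np.hypot(q[0],q[1])+c['camera_matrix'][:2,2]).round(1)
for p in [(.638,.0775,.03),(.638,.0775,.078),(.638,.0765,.18),(.6435,.1565,.036)]:print(p,proj(np.array(p)))
cv2.imwrite('pics/w2c.png',cv2.resize(im[70:270,230:420],None,fx=3,fy=3,interpolation=cv2.INTER_CUBIC))
"
```

```text
px [323. 102.] xy [0.6453 0.1552] diam mm 43.2 rms mm 0.3
tip48 [0.64538907 0.15512803]
px [146. 174.] xy [0.4495 0.1015] diam mm 60.4 rms mm 2.1
px [131. 106.] xy [0.4404 0.1772] diam mm 72.0 rms mm 3.0
px [146. 174.] xy [0.4455 0.1005] diam mm 61.6 rms mm 2.2
px [131. 106.] xy [0.4363 0.1778] diam mm 73.4 rms mm 3.0
(0.638, 0.0775, 0.03) [321. 179.]
(0.638, 0.0775, 0.078) [321.1 191.6]
(0.638, 0.0765, 0.18) [321.4 241.8]
(0.6435, 0.1565, 0.036) [321.  100.7]
```

View pics/w2c.png

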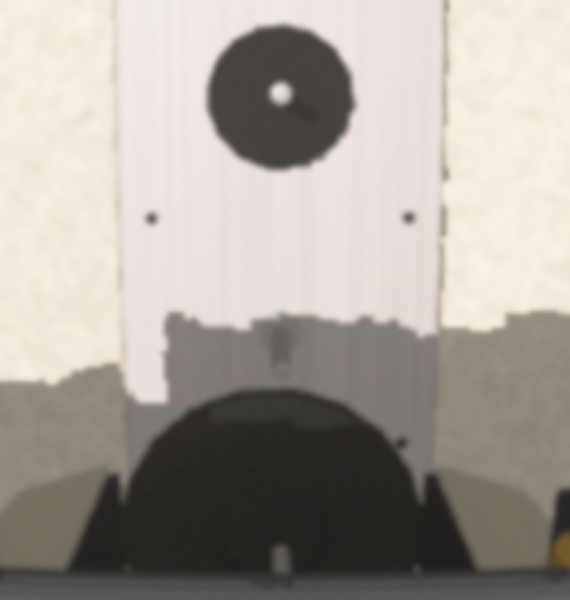

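Call:
arm_command --deltas '[0, 0, 0, 0.002, -0.001, -0.03, 40, 0, 0, 0, 0.002, -0.001, -0.06, 40, 0, 0, 0, 0.002, -0.001, -0.085, 40, 0, 0, 0, 0.002, -0.001, -0.105, 40, 0, 0, 0, 0.002, -0.001, -0.12, 40, 0, 0, 0, 0.002, -0.001, -0.13, 40, 0, 0, 0, 0.002, -0.001, -0.14, 40, 0, 0, 0, 0.002, -0.001, -0.145, 40, 0, 0, 0, 0.002, -0.001, -0.148, 40, 0, 0, 0, 0.002, -0.001, -0.148, 40]'

```text
clock: 5.8
position: [0.6406, 0.0767, 0.0518]
ee_rot: [2.294, 2.146, 0.0]
force: [0.1, 0.6, -0.5]
width: 0.61
gripper_force: 20.0
```

Call:
arm_command --deltas '[0, 0, 0, 0, 0, -0.001, 90, 0, 0, 0, 0, 0, -0.001, 90, 0, 0, 0, 0, 0, -0.001, 90, 0, 0, 0, 0, 0, 0.0, 90, 0, 0, 0, 0, 0, 0.04, 90, 0, 0, 0, 0, 0, 0.09, 90, 0, 0, 0, 0, 0, 0.14, 90, 0, 0, 0.093, -0.202, 0.0235, 0.148, 91, 0, 0, 0.093, -0.202, 0.0235, 0.148, 91, 0, 0, 0.093, -0.202, 0.0235, 0.148, 91, 0, 0, 0.093, -0.202, 0.0235, 0.148, 91, 0, 0, 0.093, -0.202, 0.0235, 0.148, 91, 0, 0, 0.093, -0.202, 0.0235, 0.148, 91, 0, 0, 0.093, -0.202, 0.0235, 0.148, 91]'

```text
clock: 7.2
position: [0.4397, 0.1003, 0.2003]
ee_rot: [2.131, 2.307, 0.003]
force: [-0.7, 0.1, 0.0]
width: 0.991
gripper_force: 0.0
```

```bash
python3 -c "
from h import *
wrist('w3')
im=optics.get_image('top');cv2.imwrite('pics/top1.png',im)
cv2.imwrite('pics/top1c.png',cv2.resize(im[110:260,170:340],None,fx=4,fy=4,interpolation=cv2.INTER_CUBIC))"
```

```text
t 7.2 tcp [0.4397 0.1003 0.2003] yaw tool y 4.53 tilt [0.002  0.0006] cam [0.433 0.174 0.339]
```

View pics/w3.png

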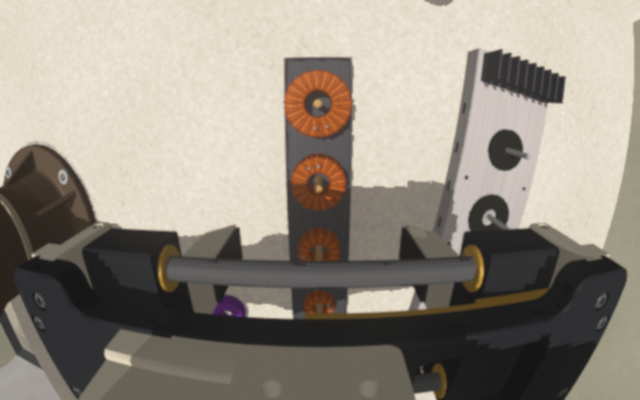

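The pad is around the bare stud at (489,217). Choke 66 is at (318,104) and choke 57 at (318,183), both seen nearly from above. I'll measure both, and the pad in the wrist and top views.

```bash
python3 -c "
from h import *
c=optics.calibration('wrist');im=cv2.imread('pics/w3.png')
h=cv2.cvtColor(im,cv2.COLOR_BGR2HSV);M=((h[...,1]>100)&(h[...,0]<18)).astype(np.uint8);M[:,:270]=0;M[:,370:]=0
for a,b,z in((60,145,.046),(145,222,.04)):
    m=M.copy();m[:a]=0;m[b:]=0
    circ_world(c,cv2.morphologyEx(m,cv2.MORPH_CLOSE,np.ones((9,9))),z)
m=(im.max(2)<75);m[:125]=0;m[236:]=0;m[:,:465]=0;m[:,525:]=0
print('pads');circ_world(c,cv2.morphologyEx(m.astype(np.uint8),cv2.MORPH_CLOSE,np.ones((5,5))),.036)
t=cv2.imread('pics/top1.png');c=optics.calibration('top');m=(t.max(2)<60);m[:125]=0;m[160:]=0;m[:,:205]=0;m[:,330:]=0
print('top');circ_world(c,m,.036,False)
"
```

```text
px [318. 103.] xy [0.4309 0.1778] diam mm 63.4 rms mm 0.4
px [318. 182.] xy [0.4374 0.1003] diam mm 56.1 rms mm 0.5
pads
px [494. 222.] xy [0.6493 0.0695] diam mm 64.8 rms mm 10.8
px [506. 150.] xy [0.6413 0.155 ] diam mm 41.1 rms mm 4.7
top
px [286. 146.] xy [ 0.6323 -0.0016] diam mm 56.8 rms mm 1.1
px [254. 144.] xy [0.638  0.0761] diam mm 47.7 rms mm 0.7
px [221. 142.] xy [0.6429 0.1558] diam mm 35.2 rms mm 4.0
```

View pics/top1c.png

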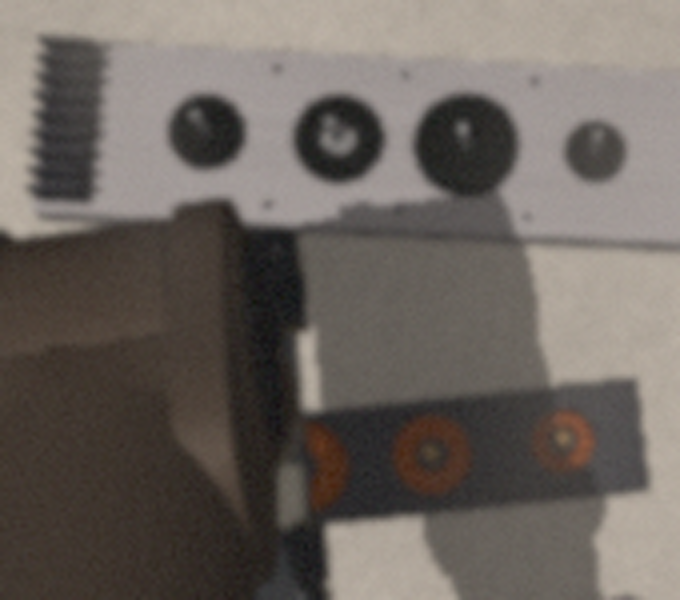

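Top crop: the pad sits round the bare stud at crop (338,138), at (0.638,0.076) in the world frame, which matches the stud. Picking choke_57 at (0.4374,0.1003).

Call:
arm_command --deltas '[0, 0, 0, -0.0005, 0, -0.05, 91, 0, 0, 0, -0.0005, 0, -0.1, 91, 0, 0, 0, -0.0005, 0, -0.135, 91, 0, 0, 0, -0.0005, 0, -0.155, 91, 0, 0, 0, -0.0005, 0, -0.166, 91, 0, 0, 0, -0.0005, 0, -0.166, 91, 0, 0, 0, -0.0005, 0, -0.166, 40, 0, 0, 0, -0.0005, 0, -0.166, 40, 0, 0, 0, -0.0005, 0, -0.166, 40, 0, 0, 0, -0.0005, 0, -0.166, 40, 0, 0, 0, -0.0005, 0, -0.166, 40, 0, 0, 0, -0.0005, 0, -0.166, 40]' --force 30

```text
clock: 8.5
position: [0.4381, 0.1004, 0.0341]
ee_rot: [2.132, 2.308, 0.001]
force: [-2.5, 0.4, 7.3]
width: 0.592
gripper_force: 30.0
```

Call:
arm_command --deltas '[0, 0, 0, 0, 0, 0.02, 40, 0, 0, 0, 0, 0, 0.05, 40, 0, 0, 0, 0, 0, 0.1, 40, 0, 0, -0.09, 0.2025, -0.0235, 0.146, 40, 0, 0, -0.09, 0.2025, -0.0235, 0.146, 40, 0, 0, -0.09, 0.2025, -0.0235, 0.146, 40, 0, 0, -0.09, 0.2025, -0.0235, 0.146, 40, 0, 0, -0.09, 0.2025, -0.0235, 0.146, 40, 0, 0, -0.09, 0.2025, -0.0235, 0.146, 40, 0, 0, -0.09, 0.2025, -0.0235, 0.146, 40, 0, 0, -0.09, 0.2025, -0.0235, 0.146, 40]'

```text
clock: 9.6
position: [0.6387, 0.0771, 0.1791]
ee_rot: [-2.288, -2.15, 0.002]
force: [-0.9, 0.4, -1.4]
width: 0.593
gripper_force: 30.0
```

```bash
python3 -c "
from h import *
s,c,im=wrist('w4')
h=cv2.cvtColor(im,cv2.COLOR_BGR2HSV);M=((h[...,1]>100)&(h[...,0]<18)).astype(np.uint8);M[:,:270]=0;M[:,370:]=0;M[:150]=0
circ_world(c,cv2.morphologyEx(M,cv2.MORPH_CLOSE,np.ones((9,9))),s['position'][2]+.006)
cv2.imwrite('pics/w4c.png',im[60:300,100:500])
"
```

```text
t 9.6 tcp [0.6387 0.0771 0.1791] yaw tool y -3.55 tilt [-0.0021  0.0004] cam [0.643 0.151 0.318]
px [320. 295.] xy [0.6373 0.0631] diam mm 29.5 rms mm 5.5
px [320. 236.] xy [0.6389 0.0926] diam mm 39.4 rms mm 5.4
```

View pics/w4c.png

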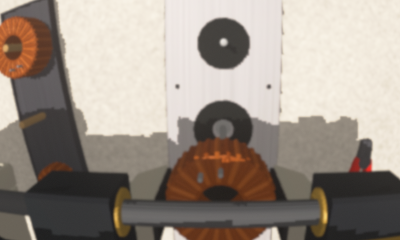

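The choke is held level below the fingers at (220,190) in the crop, with the padded bare stud lined up at (222,128). Lowering.

Call:
arm_command --deltas '[0, 0, 0, 0, 0, -0.03, 40, 0, 0, 0, 0, 0, -0.055, 40, 0, 0, 0, 0, 0, -0.075, 40, 0, 0, 0, 0, 0, -0.09, 40, 0, 0, 0, 0, 0, -0.103, 40, 0, 0, 0, 0, 0, -0.112, 40, 0, 0, 0, 0, 0, -0.118, 40, 0, 0, 0, 0, 0, -0.121, 40, 0, 0, 0, 0, 0, -0.121, 40]'

```text
clock: 10.55
position: [0.6406, 0.0766, 0.0588]
ee_rot: [2.29, 2.151, 0.0]
force: [-0.1, -0.8, -1.4]
width: 0.592
gripper_force: 30.0
```

Call:
arm_command --deltas '[0, 0, 0, 0, 0, -0.0005, 80, 0, 0, 0, 0, 0, -0.0005, 80, 0, 0, 0, 0, 0, -0.0005, 80, 0, 0, 0, 0, 0, 0.04, 80, 0, 0, 0, 0, 0, 0.09, 85, 0, 0, 0, 0, 0, 0.13, 91, 0, 0, 0.09, -0.209, 0.102, 0.141, 91, 0, 0, 0.09, -0.209, 0.102, 0.141, 91, 0, 0, 0.09, -0.209, 0.102, 0.141, 91, 0, 0, 0.09, -0.209, 0.102, 0.141, 91, 0, 0, 0.09, -0.209, 0.102, 0.141, 91, 0, 0, 0.09, -0.209, 0.102, 0.141, 91, 0, 0, 0.09, -0.209, 0.102, 0.141, 91]'

```text
clock: 11.85
position: [0.4314, 0.1792, 0.2003]
ee_rot: [-2.13, -2.309, -0.003]
force: [-0.1, -0.7, 0.5]
width: 0.992
gripper_force: 0.0
```

```bash
python3 -c "
from h import *
s,c,im=wrist('w5')
h=cv2.cvtColor(im,cv2.COLOR_BGR2HSV);M=((h[...,1]>100)&(h[...,0]<18)).astype(np.uint8);M[:150]=0;M[224:]=0;M[:,:260]=0
circ_world(c,cv2.morphologyEx(M,cv2.MORPH_CLOSE,np.ones((9,9))),.046)
im=optics.get_image('top');cv2.imwrite('pics/top2c.png',cv2.resize(im[110:260,170:340],None,fx=4,fy=4,interpolation=cv2.INTER_CUBIC))
"
```

```text
t 11.85 tcp [0.4314 0.1792 0.2003] yaw tool y 4.63 tilt [0.001  0.0013] cam [0.425 0.253 0.339]
px [320. 183.] xy [0.4307 0.1806] diam mm 64.7 rms mm 0.8
```

View pics/top2c.png

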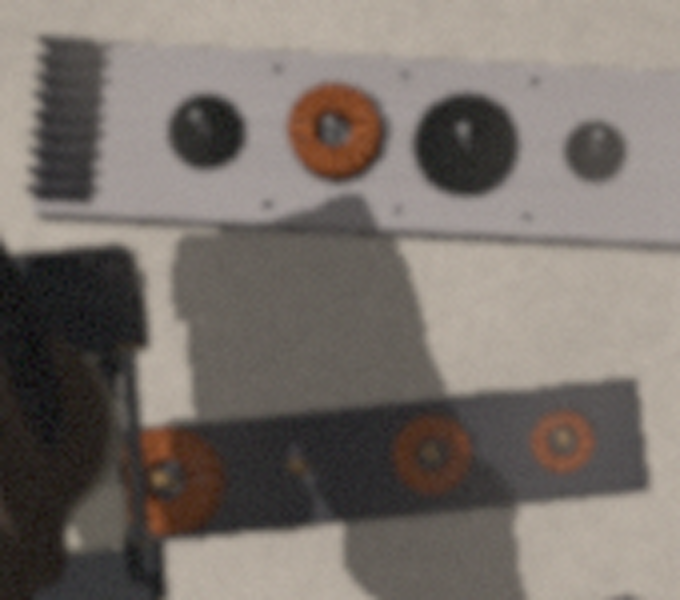

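Choke_57 sits round its stud on the pad at crop (336,131), with the stud visible in its hole. Picking choke_66 now.

Call:
arm_command --deltas '[0, 0, 0, 0, 0.001, -0.05, 91, 0, 0, 0, 0, 0.001, -0.1, 91, 0, 0, 0, 0, 0.001, -0.135, 91, 0, 0, 0, 0, 0.001, -0.155, 91, 0, 0, 0, 0, 0.001, -0.166, 91, 0, 0, 0, 0, 0.001, -0.166, 91, 0, 0, 0, 0, 0.001, -0.166, 50, 0, 0, 0, 0, 0.001, -0.166, 50, 0, 0, 0, 0, 0.001, -0.166, 50, 0, 0, 0, 0, 0.001, -0.166, 50, 0, 0, 0, 0, 0.001, -0.166, 50]' --force 35

```text
clock: 13.05
position: [0.4316, 0.18, 0.0345]
ee_rot: [-2.132, -2.307, -0.002]
force: [-1.3, 0.1, 7.7]
width: 0.702
gripper_force: 35.0
```

Call:
arm_command --deltas '[0, 0, 0, 0, 0, 0.02, 50, 0, 0, 0, 0, 0, 0.05, 50, 0, 0, 0, 0, 0, 0.1, 50, 0, 0, -0.09, 0.204, -0.182, 0.146, 50, 0, 0, -0.09, 0.204, -0.182, 0.146, 50, 0, 0, -0.09, 0.204, -0.182, 0.146, 50, 0, 0, -0.09, 0.204, -0.182, 0.146, 50, 0, 0, -0.09, 0.204, -0.182, 0.146, 50, 0, 0, -0.09, 0.204, -0.182, 0.146, 50, 0, 0, -0.09, 0.204, -0.182, 0.146, 50, 0, 0, -0.09, 0.204, -0.182, 0.146, 50, 0, 0, -0.09, 0.204, -0.182, 0.146, 50, 0, 0, -0.09, 0.204, -0.182, 0.146, 50]'

```text
clock: 14.35
position: [0.6345, -0.0007, 0.1794]
ee_rot: [-2.287, -2.152, 0.0]
force: [-0.6, 0.3, -4.4]
width: 0.702
gripper_force: 35.0
```

```bash
python3 -c "
from h import *
s,c,im=wrist('w6')
cv2.imwrite('pics/w6c.png',cv2.resize(im[60:300,200:440],None,fx=2,fy=2))
"
```

```text
t 14.35 tcp [ 0.6345 -0.0007  0.1794] yaw tool y -3.47 tilt [-0.0012  0.0009] cam [0.639 0.073 0.318]
```

View pics/w6c.png

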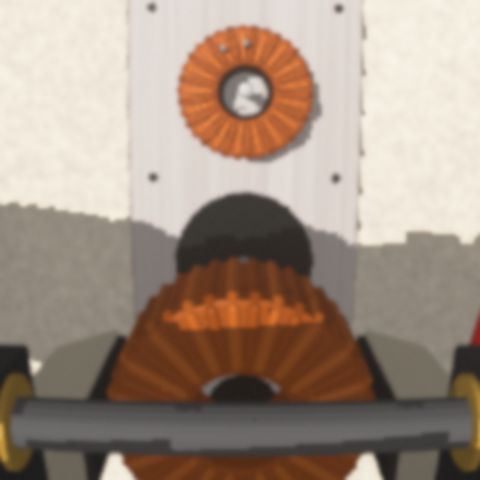

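Choke_66 hangs level and lines up with its pad at (244,240) in the crop. Choke_57 is seated concentric at (246,92). Lowering and releasing.

Call:
arm_command --deltas '[0, 0, 0, 0, 0, -0.03, 50, 0, 0, 0, 0, 0, -0.055, 50, 0, 0, 0, 0, 0, -0.075, 50, 0, 0, 0, 0, 0, -0.09, 50, 0, 0, 0, 0, 0, -0.103, 50, 0, 0, 0, 0, 0, -0.112, 50, 0, 0, 0, 0, 0, -0.118, 50, 0, 0, 0, 0, 0, -0.121, 50, 0, 0, 0, 0, 0, -0.121, 50]'

```text
clock: 15.3
position: [0.6357, -0.0024, 0.059]
ee_rot: [2.289, 2.151, 0.001]
force: [-0.3, -0.2, -3.9]
width: 0.7
gripper_force: 35.0
```

Call:
arm_command --deltas '[0, 0, 0, 0, 0, -0.0005, 90, 0, 0, 0, 0, 0, -0.0005, 90, 0, 0, 0, 0, 0, -0.0005, 90, 0, 0, 0, 0, 0, 0.03, 90, 0, 0, 0, 0, 0, 0.08, 90, 0, 0, 0, 0, 0, 0.13, 91, 0, 0, 0.09, -0.1915, 0.0235, 0.141, 91, 0, 0, 0.09, -0.1915, 0.0235, 0.141, 91, 0, 0, 0.09, -0.1915, 0.0235, 0.141, 91, 0, 0, 0.09, -0.1915, 0.0235, 0.141, 91, 0, 0, 0.09, -0.1915, 0.0235, 0.141, 91, 0, 0, 0.09, -0.1915, 0.0235, 0.141, 91, 0, 0, 0.09, -0.1915, 0.0235, 0.141, 91]'

```text
clock: 16.6
position: [0.4454, 0.0212, 0.2003]
ee_rot: [2.131, 2.306, 0.002]
force: [1.2, 0.1, -0.3]
width: 0.99
gripper_force: 0.0
```

```bash
python3 -c "
from h import *
s,c,im=wrist('w7')
h=cv2.cvtColor(im,cv2.COLOR_BGR2HSV);M=((h[...,1]>100)&(h[...,0]<18)).astype(np.uint8);M[:150]=0;M[224:]=0;M[:,:260]=0;M[:,380:]=0
circ_world(c,cv2.morphologyEx(M,cv2.MORPH_CLOSE,np.ones((9,9))),.034)
im=optics.get_image('top');cv2.imwrite('pics/top3.png',im)
h=cv2.cvtColor(im,cv2.COLOR_BGR2HSV);M=((h[...,1]>100)&(h[...,0]<18)).astype(np.uint8);M[:120]=0;M[165:]=0;M[:,:200]=0;M[:,340:]=0
print('top');circ_world(optics.calibration('top'),cv2.morphologyEx(M,cv2.MORPH_CLOSE,np.ones((9,9))),.065,False)
"
```

```text
t 16.6 tcp [0.4454 0.0212 0.2003] yaw tool y 4.53 tilt [0.0021 0.0002] cam [0.439 0.095 0.339]
px [319. 181.] xy [0.4439 0.0209] diam mm 47.1 rms mm 0.4
top
px [271. 143.] xy [0.6336 0.0327] diam mm 95.2 rms mm 20.1
```

Call:
arm_command --deltas '[0, 0, 0, 0.0005, 0, -0.05, 91, 0, 0, 0, 0.0005, 0, -0.1, 91, 0, 0, 0, 0.0005, 0, -0.135, 91, 0, 0, 0, 0.0005, 0, -0.155, 91, 0, 0, 0, 0.0005, 0, -0.166, 91, 0, 0, 0, 0.0005, 0, -0.166, 91, 0, 0, 0, 0.0005, 0, -0.166, 30, 0, 0, 0, 0.0005, 0, -0.166, 30, 0, 0, 0, 0.0005, 0, -0.166, 30, 0, 0, 0, 0.0005, 0, -0.166, 30, 0, 0, 0, 0.0005, 0, -0.166, 30, 0, 0, 0, 0.0005, 0, -0.166, 30]' --force 25

```text
clock: 17.9
position: [0.4446, 0.0213, 0.034]
ee_rot: [2.132, 2.308, 0.001]
force: [0.2, 0.9, 0.4]
width: 0.516
gripper_force: 0.0
```

```bash
python3 -c "
import cv2
im=cv2.imread('pics/top3.png');cv2.imwrite('pics/top3c.png',cv2.resize(im[110:260,170:340],None,fx=4,fy=4,interpolation=cv2.INTER_CUBIC))"
```

```text
(no output)
```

View pics/top3c.png

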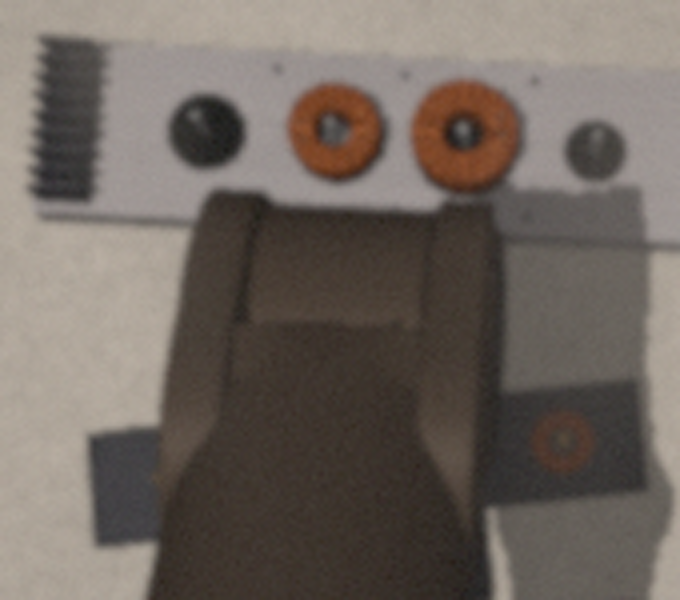

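Chokes 57 and 66 are both seated with their studs visible in the holes, at crop (336,131) and (466,134). The fingers are still closing on choke_48, so I'll wait a few rows.

Call:
arm_command --deltas '[0, 0, 0, 0, 0, 0, 30, 0, 0, 0, 0, 0, 0, 30, 0, 0, 0, 0, 0, 0, 30, 0, 0, 0, 0, 0, 0, 30]'

```text
clock: 18.3
position: [0.4445, 0.0213, 0.0339]
ee_rot: [-2.132, -2.307, -0.001]
force: [-0.9, 0.9, 6.8]
width: 0.502
gripper_force: 25.0
```

Call:
arm_command --deltas '[0, 0, 0, 0, 0, 0.02, 30, 0, 0, 0, 0, 0, 0.05, 30, 0, 0, 0, 0, 0, 0.1, 30, 0, 0, -0.09, 0.201, 0.1345, 0.146, 30, 0, 0, -0.09, 0.201, 0.1345, 0.146, 30, 0, 0, -0.09, 0.201, 0.1345, 0.146, 30, 0, 0, -0.09, 0.201, 0.1345, 0.146, 30, 0, 0, -0.09, 0.201, 0.1345, 0.146, 30, 0, 0, -0.09, 0.201, 0.1345, 0.146, 30, 0, 0, -0.09, 0.201, 0.1345, 0.146, 30, 0, 0, -0.09, 0.201, 0.1345, 0.146, 30, 0, 0, -0.09, 0.201, 0.1345, 0.146, 30]'

```text
clock: 19.5
position: [0.6444, 0.1546, 0.1795]
ee_rot: [-2.291, -2.149, 0.002]
force: [0.8, 0.9, -1.3]
width: 0.499
gripper_force: 25.0
```

Call:
arm_command --deltas '[0, 0, 0, 0, 0, -0.03, 30, 0, 0, 0, 0, 0, -0.055, 30, 0, 0, 0, 0, 0, -0.075, 30, 0, 0, 0, 0, 0, -0.09, 30, 0, 0, 0, 0, 0, -0.103, 30, 0, 0, 0, 0, 0, -0.112, 30, 0, 0, 0, 0, 0, -0.118, 30, 0, 0, 0, 0, 0, -0.121, 30, 0, 0, 0, 0, 0, -0.121, 30]'

```text
clock: 20.4
position: [0.6455, 0.1556, 0.0588]
ee_rot: [2.29, 2.151, 0.0]
force: [0.8, 0.3, -1.5]
width: 0.505
gripper_force: 25.0
```

Call:
arm_command --deltas '[0, 0, 0, 0, 0, -0.0005, 75, 0, 0, 0, 0, 0, -0.0005, 75, 0, 0, 0, 0, 0, -0.0005, 75, 0, 0, 0, 0, 0, 0.03, 75, 0, 0, 0, 0, 0, 0.08, 75, 0, 0, 0, 0, 0, 0.13, 75, 0, 0, 0.09, -0.1955, -0.2145, 0.141, 75, 0, 0, 0.09, -0.1955, -0.2145, 0.141, 75, 0, 0, 0.09, -0.1955, -0.2145, 0.141, 75, 0, 0, 0.09, -0.1955, -0.2145, 0.141, 75, 0, 0, 0.09, -0.1955, -0.2145, 0.141, 75, 0, 0, 0.09, -0.1955, -0.2145, 0.141, 75, 0, 0, 0.09, -0.1955, -0.2145, 0.141, 75, 0, 0, 0.09, -0.1955, -0.2145, 0.141, 75, 0, 0, 0.09, -0.1955, -0.2145, 0.141, 75]'

```text
clock: 21.9
position: [0.4509, -0.058, 0.2]
ee_rot: [2.13, 2.308, 0.001]
force: [-0.0, 0.0, -0.7]
width: 0.821
gripper_force: 0.0
```

```bash
python3 -c "
from h import *
s,c,im=wrist('w8')
h=cv2.cvtColor(im,cv2.COLOR_BGR2HSV);M=((h[...,1]>100)&(h[...,0]<18)).astype(np.uint8);M[:150]=0;M[224:]=0;M[:,:260]=0;M[:,380:]=0
circ_world(c,cv2.morphologyEx(M,cv2.MORPH_CLOSE,np.ones((9,9))),.030)
"
```

```text
t 21.9 tcp [ 0.4509 -0.058   0.2   ] yaw tool y 4.6 tilt [0.0011 0.0002] cam [0.445 0.016 0.339]
px [320. 182.] xy [ 0.4505 -0.059 ] diam mm 38.1 rms mm 0.4
```

Call:
arm_command --deltas '[0, 0, 0, 0.001, 0, -0.05, 75, 0, 0, 0, 0.001, 0, -0.1, 75, 0, 0, 0, 0.001, 0, -0.135, 75, 0, 0, 0, 0.001, 0, -0.155, 75, 0, 0, 0, 0.001, 0, -0.166, 75, 0, 0, 0, 0.001, 0, -0.167, 75, 0, 0, 0, 0.001, 0, -0.167, 20, 0, 0, 0, 0.001, 0, -0.167, 20, 0, 0, 0, 0.001, 0, -0.167, 20, 0, 0, 0, 0.001, 0, -0.167, 20, 0, 0, 0, 0.001, 0, -0.167, 20, 0, 0, 0, 0.001, 0, -0.167, 20, 0, 0, 0, 0.001, 0, -0.167, 20, 0, 0, 0, 0.001, 0, -0.167, 20]' --force 25

```text
clock: 23.35
position: [0.4512, -0.0587, 0.0331]
ee_rot: [2.132, 2.307, 0.001]
force: [-1.6, 0.2, 5.6]
width: 0.405
gripper_force: 25.0
```

Call:
arm_command --deltas '[0, 0, 0, 0, 0, 0.02, 20, 0, 0, 0, 0, 0, 0.05, 20, 0, 0, 0, 0, 0, 0.1, 20, 0, 0, -0.09, 0.179, -0.023, 0.147, 20, 0, 0, -0.09, 0.179, -0.023, 0.147, 20, 0, 0, -0.09, 0.179, -0.023, 0.147, 20, 0, 0, -0.09, 0.179, -0.023, 0.147, 20, 0, 0, -0.09, 0.179, -0.023, 0.147, 20, 0, 0, -0.09, 0.179, -0.023, 0.147, 20, 0, 0, -0.09, 0.179, -0.023, 0.147, 20, 0, 0, -0.09, 0.179, -0.023, 0.147, 20]'

```text
clock: 24.45
position: [0.6287, -0.0816, 0.1794]
ee_rot: [-2.289, -2.15, 0.001]
force: [0.2, -0.1, -0.3]
width: 0.406
gripper_force: 25.0
```

```bash
python3 -c "
from h import *
s,c,im=wrist('w9')
cv2.imwrite('pics/w9c.png',cv2.resize(im[60:300,200:440],None,fx=2,fy=2))
"
```

```text
t 24.45 tcp [ 0.6287 -0.0816  0.1794] yaw tool y -3.59 tilt [-0.0013  0.0007] cam [ 0.633 -0.008  0.318]
```

View pics/w9c.png

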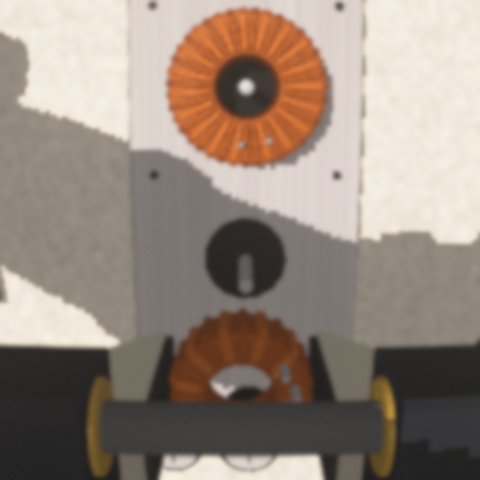

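Choke_39 is level at (242,375) in the crop, and its stud is in line at (245,285). Choke_66 is well centred at (247,87). Lowering.

Call:
arm_command --deltas '[0, 0, 0, 0, 0, -0.03, 20, 0, 0, 0, 0, 0, -0.055, 20, 0, 0, 0, 0, 0, -0.075, 20, 0, 0, 0, 0, 0, -0.09, 20, 0, 0, 0, 0, 0, -0.103, 20, 0, 0, 0, 0, 0, -0.112, 20, 0, 0, 0, 0, 0, -0.118, 20, 0, 0, 0, 0, 0, -0.122, 20, 0, 0, 0, 0, 0, -0.122, 20]'

```text
clock: 25.4
position: [0.6301, -0.0819, 0.0577]
ee_rot: [2.289, 2.151, 0.0]
force: [0.7, 0.7, -0.2]
width: 0.401
gripper_force: 25.0
```

Releasing, then going up and back for a clear final look.

Call:
arm_command --deltas '[0, 0, 0, 0, 0, -0.0005, 70, 0, 0, 0, 0, 0, -0.0005, 70, 0, 0, 0, 0, 0, -0.0005, 70, 0, 0, 0, 0, 0, 0.03, 70, 0, 0, 0, 0, 0, 0.08, 70, 0, 0, 0, 0, 0, 0.13, 70, 0, 0, 0, -0.2, -0.1, 0.16, 70, 0, 0, 0, -0.2, -0.1, 0.16, 70, 0, 0, 0, -0.2, -0.1, 0.16, 70, 0, 0, 0, -0.2, -0.1, 0.16, 70, 0, 0, 0, -0.2, -0.1, 0.16, 70, 0, 0, 0, -0.2, -0.1, 0.16, 70]'

```text
clock: 26.6
position: [0.4267, -0.1838, 0.2186]
ee_rot: [-2.295, -2.145, -0.003]
force: [-0.1, 1.7, -0.2]
width: 0.757
gripper_force: 0.0
```

```bash
python3 -c "
from h import *
a=optics.get_image('top')[115:175,170:370];b=optics.get_image('side')[70:250,290:470]
a=cv2.resize(a,(800,240),interpolation=cv2.INTER_CUBIC);b=cv2.resize(b,(360,360),interpolation=cv2.INTER_CUBIC)
o=np.zeros((600,800,3),np.uint8);o[:240]=a;o[240:,:360]=b;cv2.imwrite('pics/final.png',o)"
```

```text
(no output)
```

View pics/final.png

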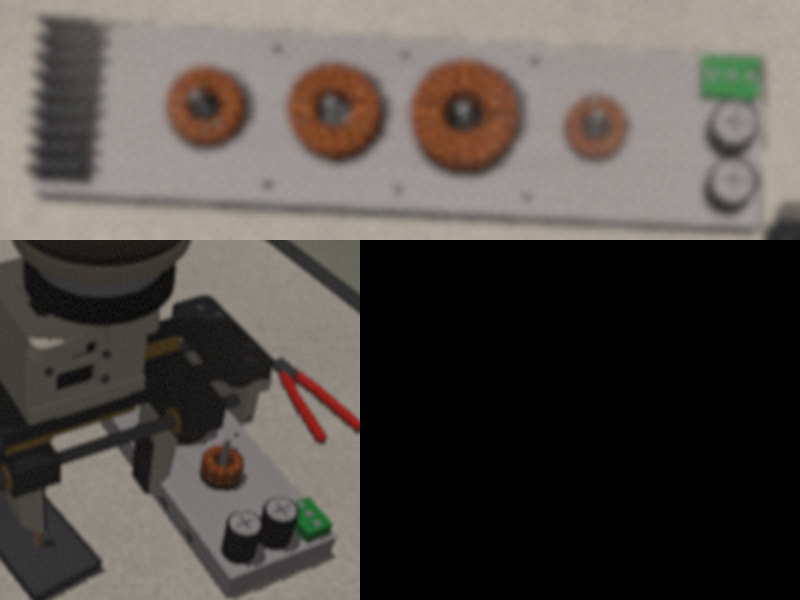

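All four chokes lie flat round their studs: 48 at (207,105), 57 at (336,110), 66 at (466,115) and 39 at (597,127). The arm is clear, so I'm handing in.

```bash
python3 -c "
from cell import arm
print(arm.sign_off())"
```

```text
the job is handed in; nothing more can be done
None
```

I handed the job in at about 27 s, with the loose pad on the bare stud and all four chokes round their studs and looking flat in the final views; the sign-off gave no verdict.

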